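Bring the tall coupler to the front of the fittings turntable

ROBOT

A 6-joint arm with a two-finger parallel gripper is mounted at the origin on a cart in front of the work surface, level with it; the furniture and walls round the work are solid. World frame = base frame: x ahead of the robot, y to its left, z up, the work surface at z = 0. Lengths are in mm, angles in rad, forces in N, time in s.
With the tool pointing down it reaches from about 275 to 750 mm from the base axis. Payload 10.2 kg.
Tool frame: the origin (TCP) lies midway between the tips of the shut fingers; the grasp point (between the pads) lies 19 mm behind it; z points along the fingers, y is the direction in which the jaws open and shut (so a half turn about z gives the same grasp; the last joint's range is limited). The gripper opens to 85 mm and grips with 20 to 120 N. Pads are 22 mm wide; open, the fingers measure 114 mm over their backs; the gripper's body (76 mm by 85 mm) begins 54 mm behind the grasp point. The pads swing forward as they close: fully open they stand 13 mm farther back than shut.
Start: joints at [-0.223, 0.313, 1.498, -0, 1.331, -0.223], TCP at [525.006, -0.013, 231.294] pointing down, gripper open.
Joint ranges: [-2.94, 2.94], [-0.97, 2.17], [0.19, 2.56], [-1.23, 4.37], [0.02, 3.11], [-2.88, 2.88]. Speed limits (rad/s): [2.39, 2.39, 3.01, 3.14, 3.14, 3.14].

INTERFACE

Orientations are given as a unit quaternion [w, x, y, z].
In Python, from rig import ctrl gives the robot as it stands.
- The arm moves only by the tool carry_out, never from a script. Its argument "plan" is a list of rows, each a list of 3 entries, a list of its own where there are three numbers: the finger opening in mm, from 0 to 85.4, then the shift along the tool's x, y, z in mm, then the turn, a rotation vector about the tool's x, y, z in units of 6 degrees (1.0 is 6 degrees). In form: [[grip, [x, y, z], [ax, ay, az]], ...]. A call has 1 to 20 rows; each row shifts and turns the commanded pose from where the row before left it, along the tool's axes as they then stand; what a row does not reach is not made up. A row lasts 1/12 s, in which the tool goes at most 41.7 mm and 7.16 degrees, less where a joint would pass 70% of its speed; a pose out of reach is approached as far as the arm can. A call with a gripper value outside its range is refused whole. The fingers move at their own pace and stop on an object; "grip_force" is the grip in N (left out, the last holds). Time passes only in rows, so rows that do not move let the fingers close. It gives the time, the measured TCP pose, the force and the opening at its end, in the units of the state.
- ctrl.sense(): the state, without advancing time (a new reading comes with each control period).
- ctrl.capture(name): name is "scene" or "side" or "wrist"; returns a dict with "color" (480x640x3 uint8, blue, green, red), "range_z" (480x640 float32, mm along the optical axis (not along the pixel's ray), 0 where there is no reading), "fx", "fy", "cx", "cy" (pixels), "cam_to_world" (4x4, takes a point from camera to world coordinates); the wrist camera has in their place "tool_from_camera" (4x4, takes a point from camera to tool coordinates, whose origin is the TCP and whose axes are the flange's). Camera axes: x right, y up, looking along -z (the intrinsics and any distortion apply to the point x, -y, -z); pixel columns grow to the right and rows downward; lengths in mm; the calibration is good to about 2 mm. A picture is of the moment at which its call begins: read the wrist's pose just before it.
- ctrl.finish_job(): hands the job in, once; it reports no verdict.
The state is a dict: "time_s": time; "joints": joint angles; "dq": joint speeds; "tau": joint torques, N m; "eef_pos": TCP position; "ee_rot": TCP orientation; "force": force on the tool from outside, world axes, zero at the start; "wrist_torque": the same for the moment, N m; "grip_width": opening from 0.0 (shut) to 1.0 (fully open).
Only numpy, scipy, OpenCV 4.12 (cv2) and the standard library are available. Lean on these libraries where they do the work, as an engineer would, in place of code of your own. Each camera call takes 0.05 s, during which the arm holds its last target.

TASK

Turn the round fittings turntable (the upright posts on its rim are there to be pushed) until the taller of the two steel couplers standing on it is at the front, in line with the pointer on the turntable's foot. Do not touch either coupler: they ride round on the deck, and both must stay standing on it. Then let go of the turntable and leave it at rest.

Things in the scene. Friction and masses are not known exactly. Their poses are not given: they have to be found in the camera images.
- turntable: Fixed foot of the turntable. Origin on its vertical axis at worktop height, z up. Its -x axis is the front: a flat aluminium pointer arm sticks out that way (roughly to the robot) from under the round deck, to 180 mm from the axis, with a 6 mm wide fin 31 mm high. Deck: flat grey disc, radius 132 mm, its rubber-mat top 31 mm above the worktop; low boss (radius 14 mm) at the centre.
- post (a point): Top centre of one of six alike upright steel posts on the deck's rim, 12 mm in diameter, tops 90 mm above the worktop (the rim under them is at 29 mm), centres 122 mm from the axis, spaced 60 degrees. Any of them may be pushed. On the mat, 58 to 82 mm from the axis, stand four loose things: two couplers, a rubber stopper 29 mm high, a filter cassette 38 mm high.
- deck (a joint): Angle of the deck about the vertical axis, rad, growing anticlockwise from above; free to turn either way. At 0 the listed post is over the pointer (foot's -x); at q it stands q from the pointer, the others each 60 degrees on. The deck stays where left; light friction, about 0.09 N m (1 N at a post). The things on it turn with it.
- coupler_tall: The taller steel coupler: a plain upright cylinder 26 mm in diameter and 70 mm high with a black ring, loose, standing on the deck (top 101 mm above the worktop). Origin at the centre of its underside, z up. This one has to come to the front.
- coupler_short: The shorter steel coupler: a 15 mm post over a wider 28 mm flange, 46 mm high, loose, standing on the deck. Origin at the centre of its underside, z up. A bystander that rides along.
Not all that is in view belongs to the job. Of the things that look like the coupler_tall, the middle-sized one is meant.

How it is judged:
By the outcome, as a careful person would: the job done as asked, in the order asked, and still so for the second after the job is handed in, with the robot touching nothing.
It also fails if it takes over 38 s, if anything falls off the work surface, if the arm or the gripper's body presses on something with over 40 N, if the wrist force passes 120 N, or if a joint passes its speed limit or range.

## Working session

There is one attempt and no reset: what is moved stays moved. The work goes in short steps, Python scripts to look and compute and a tool call to move; the robot and the scene stay as the last step left them, time stands still between calls to the robot, and variables do not carry over. Pictures are saved under pics/ and viewed, and the job is handed in when it is done.

Besides the shell and the picture viewer there is one more tool, called after "Emit:" as name([rows], argument=value, ...), one row to a line, values as JSON. carry_out: Moves the arm, as the interface text tells. Its arguments: {"type":"object","properties":{"plan":{"type":"array"},"grip_force":{"type":"number"}},"required":["plan"]}

```bash
mkdir -p pics; ls; python3 - <<'E'
from rig import ctrl
import cv2, numpy as np, pickle
s=ctrl.sense(); print(s)
for n in ("scene","side","wrist"):
    c=ctrl.capture(n); pickle.dump(c,open(f"pics/{n}0.pkl","wb")); cv2.imwrite(f"pics/{n}0.png",c["color"])
    print(n,c["fx"],c["fy"],c["cx"],c["cy"],[k for k in c]); print(np.round(c.get("cam_to_world",c.get("tool_from_camera")),3))
E
```

```text
pics
{'time_s': 0.0, 'joints': array([-2.23391260e-01,  3.13455749e-01,  1.49846677e+00,  1.48527054e-05,
        1.33104091e+00, -2.23440273e-01]), 'dq': array([-5.13027199e-05, -1.45153871e-04, -1.48197215e-03,  6.25209458e-05,
       -1.37758164e-03, -1.20098808e-03]), 'tau': array([-5.78409599e-04, -4.12261176e+01, -2.59742296e+01, -3.58453699e-04,
        4.11797926e-03, -1.23038126e-05]), 'eef_pos': array([5.24722587e+02, 5.92237088e-02, 2.30720978e+02]), 'ee_rot': array([-5.83817740e-04,  7.07090537e-01,  7.07122693e-01, -3.59114892e-04]), 'force': array([ 0.06894157,  0.23453674, -0.10886263]), 'wrist_torque': array([-0.01629295, -0.04020664,  0.0491566 ]), 'grip_width': 1.0007764439812126}
scene 546.8992596420678 546.8992596420678 322.2544370176643 239.50396482047987 ['color', 'range_z', 'fx', 'fy', 'cx', 'cy', 'cam_to_world']
[[-8.03000e-01  3.69000e-01 -4.68000e-01  1.35746e+02]
 [-5.96000e-01 -5.03000e-01  6.26000e-01  5.52005e+02]
 [-4.00000e-03  7.81000e-01  6.24000e-01  6.19221e+02]
 [ 0.00000e+00  0.00000e+00  0.00000e+00  1.00000e+00]]
side 485.93316252198883 485.93316252198883 317.9675793694043 238.97336749106927 ['color', 'range_z', 'fx', 'fy', 'cx', 'cy', 'cam_to_world']
[[-9.99000e-01 -3.00000e-02  3.60000e-02  5.75758e+02]
 [ 4.40000e-02 -3.51000e-01  9.35000e-01  8.35167e+02]
 [-1.60000e-02  9.36000e-01  3.52000e-01  3.98557e+02]
 [ 0.00000e+00  0.00000e+00  0.00000e+00  1.00000e+00]]
wrist 414.0353780029757 414.0353780029757 319.2446513338657 239.41198813089244 ['color', 'range_z', 'fx', 'fy', 'cx', 'cy', 'tool_from_camera']
[[   0.       0.945    0.328   83.827]
 [   1.      -0.      -0.       0.752]
 [  -0.       0.328   -0.945 -142.523]
 [   0.       0.       0.       1.   ]]
```

View pics/scene0.png

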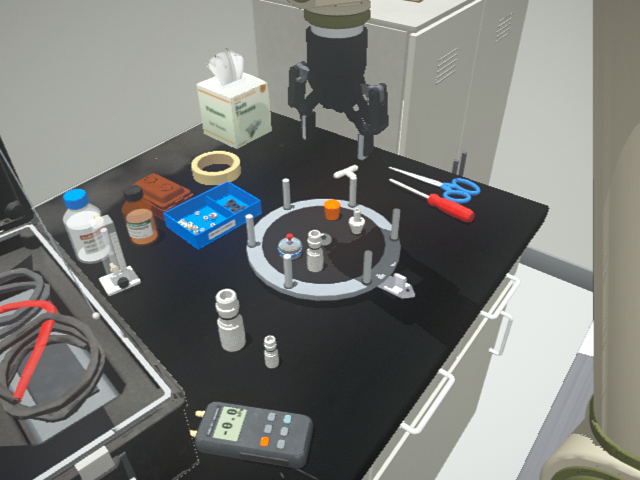

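View pics/side0.png

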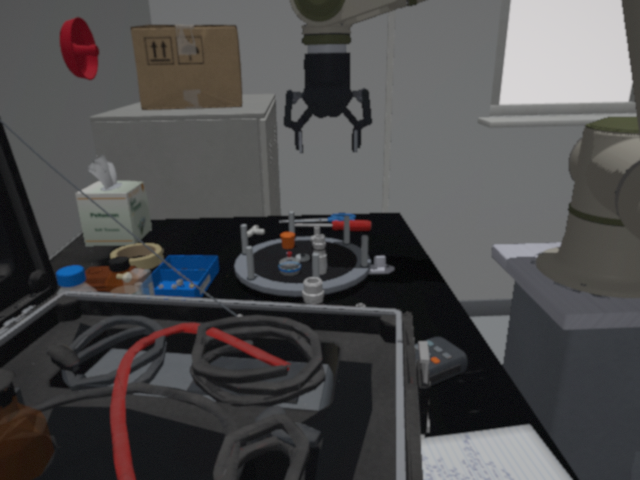

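View pics/wrist0.png

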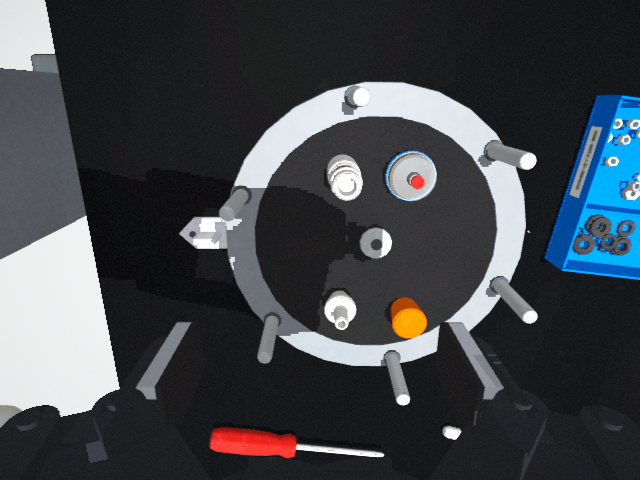

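```bash
cat > h.py <<'E'
import numpy as np, cv2, pickle
from scipy.spatial.transform import Rotation as R
def T(s):
    q=np.array(s["ee_rot"]);M=np.eye(4);M[:3,:3]=R.from_quat(np.r_[q[1:],q[0]]).as_matrix();M[:3,3]=s["eef_pos"];return M
def world(c,M):
    v,u=np.mgrid[:480,:640]; z=c["range_z"]
    P=np.stack([(u-c["cx"])/c["fx"]*z,-(v-c["cy"])/c["fy"]*z,-z,np.ones_like(z)],-1)@M.T
    P=P[...,:3]; P[z<=0]=np.nan; return P
def ray(c,M,u,v,h):
    d=M[:3,:3]@np.array([(u-c["cx"])/c["fx"],-(v-c["cy"])/c["fy"],-1.]);o=M[:3,3];return (o+d*(h-o[2])/d[2])[:2]
E
python3 - <<'E'
from h import *
from rig import ctrl
s=ctrl.sense(); print(s["time_s"])
for n in ("wrist","scene"):
    c=pickle.load(open(f"pics/{n}0.pkl","rb"))
    M=T(s)@c["tool_from_camera"] if n=="wrist" else c["cam_to_world"]
    P=world(c,M)
    X=P[...,0];Y=P[...,1];Z=P[...,2]
    print(n,"table z",np.nanmedian(Z[(abs(Z)<10)]))
    near=(np.hypot(X-500,Y-60)<260)
    for lo,hi in ((84,95),(95,108),(24,28),(72,82),(60,71),(40,60)):
        m=((Z>lo)&(Z<hi)&near).astype(np.uint8)
        k,L,st,ce=cv2.connectedComponentsWithStats(m)
        print(lo,hi)
        for i in range(1,k):
            if st[i,4]>25: q=L==i; print("  px",np.round(ce[i]),st[i,4],"med",np.round(np.nanmedian(P[q],0),1),"mid",np.round((np.nanmin(P[q],0)+np.nanmax(P[q],0))/2,1),"ext",np.round(np.ptp(P[q],0)))
E
```

```text
0.15
wrist table z 0.043516318859587955
84 95
  px [361.  97.] 276 med [552.6  83.   89.8] mid [552.8  82.9  88. ] ext [11. 11.  8.]
  px [526. 160.] 291 med [665.9  42.   89.6] mid [667.2  41.9  88.5] ext [11. 12.  9.]
  px [344. 174.] 186 med [541.1  34.5  89.5] mid [544.1  28.8  89.5] ext [22. 18. 11.]
  px [347. 185.] 216 med [544.7  25.2  90.4] mid [544.5  25.5  91.4] ext [11. 10.  7.]
  px [228. 212.] 234 med [460.5   5.4  89.7] mid [459.9   4.7  87.9] ext [12. 12.  8.]
  px [528. 315.] 220 med [687.6 -76.7  89.4] mid [688.5 -77.8  88.1] ext [12. 12.  8.]
  px [265. 355.] 191 med [ 481.5 -113.6   89.4] mid [ 481.3 -115.    87.7] ext [11. 12.  7.]
  px [402. 397.] 177 med [ 595.2 -154.5   89.4] mid [ 595.7 -156.6   87.7] ext [11. 13.  7.]
95 108
  px [347. 185.] 468 med [544.   27.3 100.5] mid [544.1  26.6  99. ] ext [19. 20.  8.]
24 28
  px [594. 160.] 363 med [754.5  33.2  26. ] mid [753.4  28.7  26. ] ext [13. 93.  4.]
  px [207. 237.] 32 med [425.8 -34.7  26. ] mid [424.4 -36.1  25.9] ext [21.  4.  4.]
72 82
  px [514. 157.] 105 med [662.7  43.4  77.3] mid [665.5  42.   77.1
[... 5893 characters left out ...]
.]
  px [394. 231.] 61 med [ 477.5 -110.7   50. ] mid [ 478.7 -111.9   49.7] ext [11.  9. 19.]
  px [251. 237.] 67 med [662.3  46.5  50.8] mid [664.4  43.7  49.7] ext [12. 12. 19.]
  px [290. 247.] 358 med [591.3  30.6  53.6] mid [595.2  26.   50.1] ext [38. 38. 19.]
  px [315. 262.] 152 med [535.9  36.4  50.8] mid [541.7  32.   50. ] ext [24. 19. 20.]
  px [367. 274.] 73 med [455.3   9.7  49.2] mid [457.4   8.5  50. ] ext [11. 11. 20.]
  px [288. 277.] 75 med [547.7  88.   50.2] mid [550.7  84.9  50.2] ext [12. 10. 19.]
  px [231. 325.] 298 med [548.8 213.6  50.1] mid [558.2 205.   49.9] ext [34. 34. 20.]
  px [270. 342.] 144 med [487.3 200.9  48.3] mid [488.4 199.9  47.4] ext [15. 17. 15.]
```

```bash
python3 -c "
import cv2
a=cv2.imread('pics/wrist0.png');cv2.imwrite('pics/w0z.png',cv2.resize(a[130:270,170:410],None,fx=3.2,fy=3.2,interpolation=cv2.INTER_CUBIC))"
```

```text
(no output)
```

View pics/w0z.png

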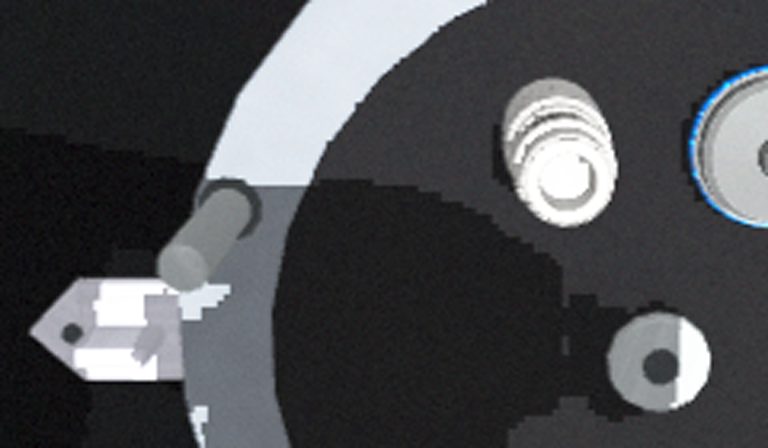

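```bash
python3 - <<'E'
from h import *
from rig import ctrl
from scipy.optimize import least_squares
s=ctrl.sense(); c=pickle.load(open("pics/wrist0.pkl","rb")); M=T(s)@c["tool_from_camera"]
P=world(c,M);X,Y,Z=P[...,0],P[...,1],P[...,2]
posts=np.array([[552.8,82.9],[667.2,41.9],[459.9,4.7],[688.5,-77.8],[481.3,-115],[595.7,-156.6]])
ctr=posts.mean(0);d=posts-ctr
print(ctr,np.hypot(*d.T),np.degrees(np.arctan2(d[:,1],d[:,0]))%60)
for h in (3,8,15,31): 
    t=ray(c,M,179.4,233.1,h)-ctr; print("tip",h,np.hypot(*t),np.degrees(np.arctan2(t[1],t[0])))
r=np.hypot(X-ctr[0],Y-ctr[1])
m=(r>133)&(r<182)&(Z>4)&(X<480)
for lo,hi in ((4,8),(8,12),(12,16),(16,22),(22,29),(29,33)):
    q=m&(Z>lo)&(Z<hi)
    if q.sum()>5: print(lo,hi,q.sum(),"x",np.nanmin(X[q]),np.nanmax(X[q]),"y",np.percentile(Y[q],[2,50,98]), np.polyfit(X[q],Y[q],1)[0] if q.sum()>9 else '')
k=(np.hypot(X-544,Y-28)<18)&(Z>36)&(Z<102)
for lo in (40,50,60,70,80,90,97):
    q=k&(Z>lo)&(Z<lo+8); print(lo,q.sum(),"x",(X[q].min()+X[q].max())/2,"y",Y[q].min(),Y[q].max())
def f(p): return np.hypot(X[q]-p[0],Y[q]-p[1])-13
q=k&(Z<93)&(Z>36)&(X>0)
f1=least_squares(lambda p:np.hypot(X[q]-p[0],Y[q]-p[1])-p[2],[544,28,12],loss='soft_l1');print(f1.x,f1.cost)
E
```

```text
[574.23333333 -36.65      ] [121.45612491 121.70827257 121.58097553 121.4503751  121.55380267
 121.85573551] [40.16420047 40.19535279 40.11687781 40.19490938 40.13348353 40.14643764]
tip 3 180.57991751610382 -179.3660885364837
tip 8 178.7868319017958 -179.88952302603303
tip 15 176.30219024115013 179.35987708645885
tip 31 170.74202149578835 177.56314093122046
4 8 587 x 395.14710545446417 438.6870023063906 y [-52.06524936 -33.12964524 -22.64253087] -0.0069906215389647
8 12 311 x 398.0082010936558 438.8372978260802 y [-50.69985044 -34.66848166 -23.2988468 ] -0.049694663380937254
12 16 36 x 413.0871077338989 434.5485894399384 y [-38.06825546 -34.74423763 -34.30136414] -0.04920863400697555
16 22 60 x 413.29847889833854 434.4930569103868 y [-38.90843333 -34.92698899 -34.13694869] -0.09457416089259219
22 29 70 x 413.0365906671927 434.73235139301283 y [-38.76712519 -34.73305406 -34.2565663 ] -0.0333779139289822
29 33 147 x 413.1862951416102 434.45677531384877 y [-39.96834401 -36.97242207 -34.45567677] 0.023063432162006157
40 42 x 542.8965010128288 y 25.23890014972683 39.03673875960389
50 48 x 543.10871407833 y 25.311501428992194 39.25500524573543
60 151 x 543.9582146268948 y 20.435620258956114 39.0155590235872
70 36 x 543.2792485840354 y 26.419526225968255 36.76813175595343
80 29 x 543.7315341770357 y 26.048352180898725 37.70444650511486
90 250 x 544.3093993616321 y 19.272187879890154 37.11719461401175
97 426 x 544.1049503560762 y 16.7795789446578 36.39640160817057
[542.90826949  30.53194229   8.15763517] 836.9150063711218
```

Emit:
carry_out([
  [26,[1.1,-16.1,0],[0,0,0]],
  [26,[1.1,-16.1,0],[0,0,0]],
  [26,[1.1,-16.1,0],[0,0,0]],
  [26,[1.1,-16.1,0],[0,0,0]],
  [26,[0,0,0],[0,0,1.15]],
  [26,[0,0,0],[0,0,1.15]],
  [26,[0,0,0],[0,0,1.15]],
  [26,[0,0,0],[0,0,1.15]],
  [26,[0,0,0],[0,0,1.15]],
  [26,[0,0,0],[0,0,1.15]],
  [26,[0,0,0],[0,0,1.15]],
  [26,[0,0,0],[0,0,1.15]],
  [26,[0,0,0],[0,0,1.15]],
  [26,[0,0,0],[0,0,1.15]],
  [26,[0,0,0],[0,0,1.15]],
  [26,[0,0,0],[0,0,1.15]],
  [26,[0,0,0],[0,0,1.15]],
  [26,[0,0,0],[0,0,1.15]],
  [26,[0,0,0],[0,0,1.1]],
  [26,[0,0,0],[0,0,1.1]],
])

```text
time_s: 1.82
eef_pos: [460.5, 4.4, 231.1]
ee_rot: [-0.0, 0.985, -0.175, -0.0]
force: [-0.8, -0.7, -0.3]
grip_width: 0.301
```

```bash
python3 - <<'E'
from h import *
from rig import ctrl
s=ctrl.sense();c=ctrl.capture("wrist");cv2.imwrite("pics/w1.png",c["color"])
print(s["time_s"],s["joints"],s["eef_pos"],s["grip_width"]);print(np.round(T(s),3))
M=T(s)@c["tool_from_camera"]
P=world(c,M);X,Y,Z=P[...,0],P[...,1],P[...,2]
m=((Z>84)&(Z<95)&(np.hypot(X-574,Y+36)<140)).astype(np.uint8)
k,L,st,ce=cv2.connectedComponentsWithStats(m)
for i in range(1,k):
    if st[i,4]>25: q=L==i; print(np.round(ce[i]),st[i,4],np.round((P[q].min(0)+P[q].max(0))/2,1))
E
```

```text
1.8167 [-2.45725610e-01  1.70570904e-01  1.68046699e+00 -4.18559969e-06
  1.29102839e+00  1.67640244e+00] [460.49220189   4.41208103 231.10851083] 0.30086051291121196
[[ 9.39000e-01 -3.44000e-01 -0.00000e+00  4.60492e+02]
 [-3.44000e-01 -9.39000e-01  0.00000e+00  4.41200e+00]
 [-0.00000e+00  0.00000e+00 -1.00000e+00  2.31109e+02]
 [ 0.00000e+00  0.00000e+00  0.00000e+00  1.00000e+00]]
[253. 116.] 199 [543.8  22.5  89.6]
[242. 120.] 264 [543.8  27.2  91.5]
[475. 135.] 285 [ 481.  -115.3   87.8]
[162. 137.] 285 [552.6  82.4  87.8]
[319. 222.] 223 [459.3   4.2  87.9]
```

View pics/w1.png

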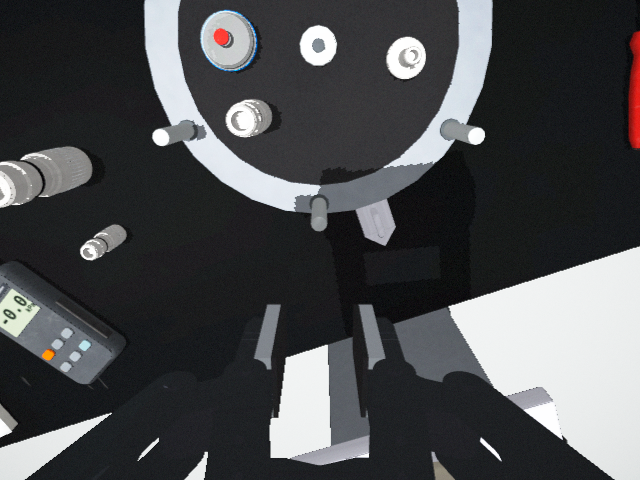

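Emit:
carry_out([
  [26,[-0.6,0,7],[0,0,0]],
  [26,[0,0,14],[0,0,0]],
  [26,[0,0,14],[0,0,0]],
  [26,[0,0,14],[0,0,0]],
  [26,[0,0,14],[0,0,0]],
  [26,[0,0,14],[0,0,0]],
  [26,[0,0,14],[0,0,0]],
  [26,[0,0,14],[0,0,0]],
  [26,[0,0,14],[0,0,0]],
  [26,[0,0,14],[0,0,0]],
  [26,[0,0,14],[0,0,0]],
  [26,[0,0,14],[0,0,0]],
  [26,[0,0,7],[0,0,0]],
  [26,[0,0,3],[0,0,0]],
  [26,[0,0,0],[0,0,0]],
])

```text
time_s: 3.12
eef_pos: [459.8, 4.7, 59.9]
ee_rot: [-0.0, 0.985, -0.171, -0.0]
force: [-0.2, -0.3, 0.5]
grip_width: 0.306
```

Emit:
carry_out([
  [26,[0.01,1.6,0],[0,0,-0.125]],
  [26,[0.01,1.6,0],[0,0,-0.125]],
  [26,[0.01,1.6,0],[0,0,-0.125]],
  [26,[0.01,1.6,0],[0,0,-0.125]],
  [26,[0.01,1.6,0],[0,0,-0.125]],
  [26,[0.01,1.6,0],[0,0,-0.125]],
  [26,[0.01,1.6,0],[0,0,-0.125]],
  [26,[0.01,1.6,0],[0,0,-0.125]],
  [26,[0.04,3.2,0],[0,0,-0.25]],
  [26,[0.04,3.2,0],[0,0,-0.25]],
  [26,[0.04,3.2,0],[0,0,-0.25]],
  [26,[0.04,3.2,0],[0,0,-0.25]],
  [26,[0.04,3.2,0],[0,0,-0.25]],
  [26,[0.04,3.2,0],[0,0,-0.25]],
  [26,[0.04,3.2,0],[0,0,-0.25]],
  [26,[0.04,3.2,0],[0,0,-0.25]],
  [26,[0.04,3.2,0],[0,0,-0.25]],
  [26,[0.04,3.2,0],[0,0,-0.25]],
  [26,[0.04,3.2,0],[0,0,-0.25]],
  [26,[0.04,3.2,0],[0,0,-0.25]],
])

```text
time_s: 4.78
eef_pos: [453.1, -46.0, 60.3]
ee_rot: [-0.0, 0.999, 0.038, -0.0]
force: [0.9, 0.6, -0.0]
grip_width: 0.301
```

```bash
cat > m.py <<'E'
from h import *
from rig import ctrl
import sys
def run(tag):
    s=ctrl.sense();c=ctrl.capture("wrist");cv2.imwrite(f"pics/{tag}.png",c["color"])
    M=T(s);print(s["time_s"],np.round(s["eef_pos"],1),"yaw tool y",np.degrees(np.arctan2(M[1,1],M[0,1])),"r,ang",np.hypot(s["eef_pos"][0]-574.2,s["eef_pos"][1]+36.6),np.degrees(np.arctan2(s["eef_pos"][1]+36.6,s["eef_pos"][0]-574.2))%360,np.round(s["force"],1),s["grip_width"])
    for nm,c in (("wrist",c),("scene",ctrl.capture("scene"))):
        cv2.imwrite(f"pics/{tag}{nm}.png",c["color"])
        MM=M@c["tool_from_camera"] if nm=="wrist" else c["cam_to_world"]
        C=np.array([574.2,-36.6] if nm=="wrist" else [572.3,-35])
        P=world(c,MM);X,Y,Z=P[...,0],P[...,1],P[...,2]
        for lab,lo,hi,r0,r1 in (("post",84,95,110,132),("top",95,104,45,90),("short",72,79,45,90)):
            r=np.hypot(X-C[0],Y-C[1])
            m=((Z>lo)&(Z<hi)&(r<r1)&(r>r0)).astype(np.uint8)
            k,L,st,ce=cv2.connectedComponentsWithStats(m)
            for i in range(1,k):
                if st[i,4]>20: q=L==i; p=(P[q].min(0)+P[q].max(0))/2; print(nm,lab,np.round(ce[i]),st[i,4],np.round(p,1),"ang %.1f r %.1f"%(np.degrees(np.arctan2(p[1]-C[1],p[0]-C[0]))%360,np.hypot(*(p[:2]-C))))
run(sys.argv[1])
E
python3 m.py a
```

```text
4.7833 [453.1 -46.   60.3] yaw tool y -85.68631556010675 r,ang 121.48367131684721 184.42368653537218 [ 0.9  0.6 -0. ] 0.3012688058002973
wrist post [283. 361.] 1995 [453.4 -33.   89.5] ang 178.3 r 120.9
wrist post [375. 351.] 884 [455.8 -66.1  89.5] ang 194.0 r 122.0
wrist top [108. 143.] 4157 [522.8  11.   99. ] ang 137.2 r 70.0
wrist short [539.  15.] 1031 [563.8 -99.   75.3] ang 260.6 r 63.3
wrist short [170. 129.] 458 [524.1   5.1  75.5] ang 140.2 r 65.1
scene post [329. 175.] 31 [ 637.  -139.4   88.4] ang 301.8 r 122.8
scene post [266. 192.] 39 [694.2 -30.8  88.3] ang 2.0 r 122.0
scene post [253. 234.] 51 [629.9  72.2  88.3] ang 61.8 r 121.7
scene post [396. 233.] 37 [448.3 -60.6  89.6] ang 191.7 r 126.6
scene post [384. 246.] 63 [450.8 -25.8  89.4] ang 175.7 r 121.9
scene post [317. 263.] 58 [507.9  69.1  88.1] ang 121.8 r 122.4
scene top [332. 235.] 102 [521.   12.9  99.5] ang 136.9 r 70.2
scene short [349. 205.] 33 [563.6 -98.6  75.4] ang 262.2 r 64.2
scene short [331. 250.] 43 [519.6  16.9  75.5] ang 135.4 r 74.0
```

View pics/a.png

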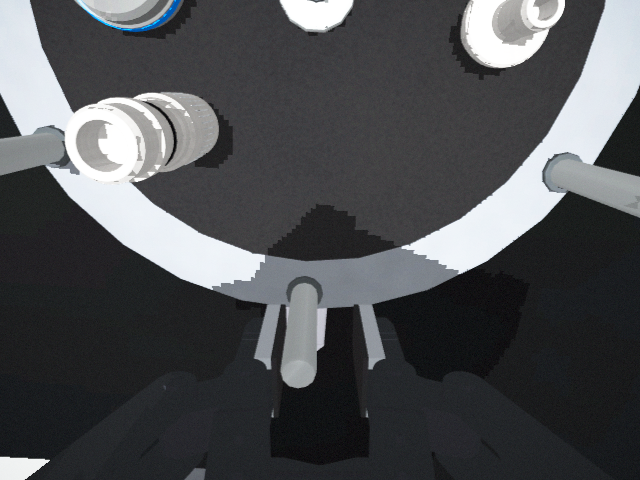

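Emit:
carry_out([
  [26,[0.04,3.2,0],[0,0,-0.25]],
  [26,[0.04,3.2,0],[0,0,-0.25]],
  [26,[0.04,3.2,0],[0,0,-0.25]],
  [26,[0.04,3.2,0],[0,0,-0.25]],
  [26,[0.04,3.2,0],[0,0,-0.25]],
  [26,[0.04,3.2,0],[0,0,-0.25]],
  [26,[0.04,3.2,0],[0,0,-0.25]],
  [26,[0.04,3.2,0],[0,0,-0.25]],
  [26,[0.04,3.2,0],[0,0,-0.25]],
  [26,[0.04,3.2,0],[0,0,-0.25]],
  [26,[0.04,3.2,0],[0,0,-0.25]],
  [26,[0.04,3.2,0],[0,0,-0.25]],
  [26,[0.04,3.2,0],[0,0,-0.25]],
  [26,[0.04,3.2,0],[0,0,-0.25]],
  [26,[0.04,3.2,0],[0,0,-0.25]],
  [26,[0.04,3.2,0],[0,0,-0.25]],
  [26,[0.04,3.2,0],[0,0,-0.25]],
  [26,[0.04,3.2,0],[0,0,-0.25]],
  [26,[0.04,3.2,0],[0,0,-0.25]],
  [26,[0.04,3.2,0],[0,0,-0.25]],
])

```text
time_s: 6.55
eef_pos: [473.8, -105.4, 60.2]
ee_rot: [-0.0, 0.956, 0.294, -0.0]
force: [-0.3, 0.7, 0.1]
grip_width: 0.3
```

Emit:
carry_out([
  [26,[0.04,3.2,0],[0,0,-0.25]],
  [26,[0.04,3.2,0],[0,0,-0.25]],
  [26,[0.04,3.2,0],[0,0,-0.25]],
  [26,[0.01,2.1,0],[0,0,-0.165]],
  [26,[0.01,2.1,0],[0,0,-0.165]],
  [26,[0.01,1.6,0],[0,0,-0.125]],
  [26,[0.01,1.6,0],[0,0,-0.125]],
  [26,[0.01,1.0,0],[0,0,-0.08]],
  [26,[0.01,1.0,0],[0,0,-0.08]],
  [26,[0,0.5,0],[0,0,-0.04]],
  [26,[0,0.5,0],[0,0,-0.04]],
  [26,[0,0,0],[0,0,0]],
  [26,[0,0,0],[0,0,0]],
  [26,[0,0,0],[0,0,0]],
])

```text
time_s: 7.72
eef_pos: [486.5, -121.2, 60.3]
ee_rot: [0.0, 0.928, 0.372, 0.0]
force: [-0.3, -0.0, 0.1]
grip_width: 0.303
```

```bash
python3 m.py b
```

```text
7.7167 [ 486.5 -121.2   60.3] yaw tool y -46.382922657420856 r,ang 121.85497058663253 223.93922127893558 [-0.3 -0.   0.1] 0.30316181704831996
wrist post [283. 359.] 1999 [ 480.3 -110.4   89.5] ang 218.2 r 119.4
wrist post [375. 351.] 891 [ 500.3 -130.7   89.5] ang 231.9 r 119.6
wrist top [105. 140.] 4165 [504.3 -32.6  99. ] ang 176.7 r 70.1
wrist short [536.  13.] 854 [606.2 -91.2  75.4] ang 300.4 r 63.3
wrist short [168. 128.] 457 [508.2 -35.   75.5] ang 178.6 r 66.0
scene post [352. 178.] 37 [ 595.9 -154.    88.2] ang 281.2 r 121.3
scene post [284. 182.] 33 [687.1 -74.4  88.4] ang 341.1 r 121.4
scene post [388. 203.] 21 [ 501.5 -125.7   89.6] ang 232.0 r 115.0
scene post [397. 216.] 66 [ 472.8 -102.    89.5] ang 213.9 r 119.9
scene post [249. 218.] 43 [663.9  44.2  88.4] ang 40.8 r 121.1
scene post [369. 253.] 55 [456.7   4.4  88.9] ang 161.2 r 122.1
scene post [288. 258.] 56 [548.5  83.9  88.3] ang 101.3 r 121.2
scene top [357. 226.] 104 [501.5 -31.   99.1] ang 176.8 r 70.9
scene short [326. 199.] 36 [606.5 -89.9  75.5] ang 302.0 r 64.7
scene short [356. 240.] 42 [501.  -28.2  75.5] ang 174.5 r 71.7
```

View pics/b.png

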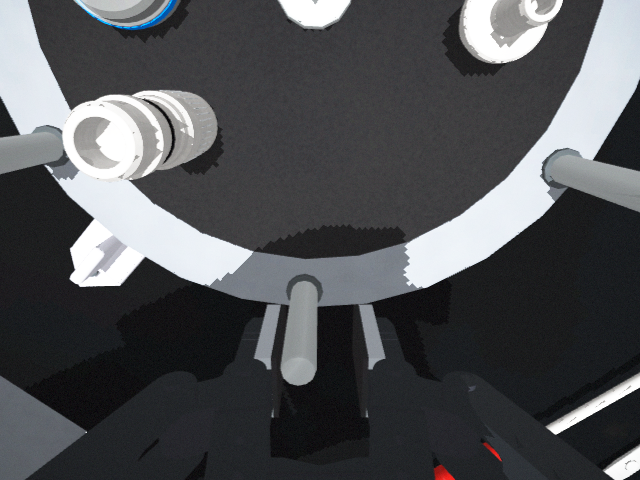

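Emit:
carry_out([
  [26,[0,0.5,0],[0,0,-0.04]],
  [26,[0,1.0,0],[0,0,-0.08]],
  [26,[0,1.0,0],[0,0,-0.08]],
  [26,[0,1.0,0],[0,0,-0.08]],
  [26,[0,1.0,0],[0,0,-0.08]],
  [26,[0,1.0,0],[0,0,-0.08]],
  [26,[0,0.7,0],[0,0,-0.055]],
  [26,[0,0.5,0],[0,0,-0.04]],
  [26,[0,0.4,0],[0,0,-0.03]],
  [26,[0,0,0],[0,0,0]],
  [26,[0,0,0],[0,0,0]],
  [26,[0,0,0],[0,0,0]],
])

```text
time_s: 8.82
eef_pos: [491.5, -126.2, 60.3]
ee_rot: [0.0, 0.917, 0.399, 0.0]
force: [0.5, -1.2, 0.4]
grip_width: 0.305
```

```bash
python3 m.py c
```

```text
8.8167 [ 491.5 -126.2   60.3] yaw tool y -42.991750476924 r,ang 121.94008393819125 227.2928864369507 [ 0.5 -1.2  0.4] 0.304677777312797
wrist post [283. 359.] 2003 [ 485.  -115.9   89.5] ang 221.6 r 119.4
wrist post [375. 351.] 891 [ 506.3 -135.1   89.5] ang 235.4 r 119.6
wrist top [105. 139.] 4175 [504.2 -36.7  99.2] ang 180.0 r 70.0
wrist short [536.  12.] 850 [609.3 -89.2  75.4] ang 303.7 r 63.2
wrist short [169. 127.] 458 [508.3 -39.1  75.5] ang 182.2 r 66.0
scene post [349. 178.] 36 [ 602.4 -151.8   88.4] ang 284.4 r 120.6
scene post [281. 183.] 37 [689.7 -67.7  88.4] ang 344.4 r 121.8
scene post [387. 200.] 32 [ 508.7 -130.5   89.6] ang 236.3 r 114.8
scene post [396. 213.] 69 [ 478.8 -108.7   89.5] ang 218.2 r 119.1
scene post [249. 221.] 42 [658.8  50.7  88.2] ang 44.8 r 121.8
scene post [373. 252.] 55 [454.6  -3.3  88.3] ang 164.9 r 121.9
scene post [293. 259.] 55 [541.9  83.4  88.9] ang 104.4 r 122.2
scene top [359. 224.] 99 [502.5 -34.3  99.6] ang 179.4 r 69.8
scene short [324. 199.] 34 [608.4 -87.   75.3] ang 304.8 r 63.2
scene short [358. 239.] 38 [500.1 -32.4  75.4] ang 177.9 r 72.2
```

Emit:
carry_out([
  [26,[0,-1.5,0],[0,0,0]],
  [26,[0,-2,0],[0,0,0]],
  [26,[0,-2,0],[0,0,0]],
  [26,[0,-1,0],[0,0,0]],
  [26,[0,0,-7],[0,0,0]],
  [26,[0,0,-14],[0,0,0]],
  [26,[0,0,-14],[0,0,0]],
  [26,[0,0,-14],[0,0,0]],
  [26,[0,0,-14],[0,0,0]],
  [26,[0,0,-20],[0,0,0]],
  [26,[0,0,-20],[0,0,0]],
  [26,[0,0,-20],[0,0,0]],
  [26,[0,0,-20],[0,0,0]],
  [26,[0,0,-20],[0,0,0]],
  [26,[0,0,-10],[0,0,0]],
  [26,[0,0,0],[0,0,0]],
  [26,[0,0,0],[0,0,0]],
])

```text
time_s: 10.33
eef_pos: [486.6, -121.6, 233.0]
ee_rot: [-0.0, 0.917, 0.399, -0.0]
force: [-0.1, -0.3, -0.7]
grip_width: 0.303
```

```bash
python3 m.py d; python3 - <<'E'
from h import *
from rig import ctrl
s=ctrl.sense();c=ctrl.capture("wrist");M=T(s)@c["tool_from_camera"]
P=world(c,M);X,Y,Z=P[...,0],P[...,1],P[...,2]
r=np.hypot(X-574.2,Y+36.6);m=(r>134)&(r<183)&(X<445)
a=np.degrees(np.arctan2(Y+36.6,X-574.2))%360
for lo,hi in ((5,10),(28,33)):
    q=m&(Z>lo)&(Z<hi)&(abs(Y+36)<25)&(X<437)
    print(lo,q.sum(),"y",np.percentile(Y[q],[1,99]),"a",np.percentile(a[q],[1,99]),np.nanmin(X[q]))
q=(np.hypot(X-504,Y+36)<16)&(Z>34)&(Z<110)
for lo in (36,50,65,95): 
    k=q&(Z>lo)&(Z<lo+12);print(lo,k.sum(),P[k].min(0),P[k].max(0))
b=(r<25)&(Z>33)&(Z<45);print("boss",(P[b].min(0)+P[b].max(0))/2)
E
```

```text
10.3333 [ 486.6 -121.6  233. ] yaw tool y -42.992369947508465 r,ang 122.09055431381347 224.13378654205127 [-0.1 -0.3 -0.7] 0.3031878389310744
wrist post [167. 126.] 285 [457.1  -4.8  87.8] ang 164.8 r 121.4
wrist post [478. 140.] 280 [ 604.6 -154.9   88. ] ang 284.4 r 122.2
wrist post [319. 219.] 221 [ 487.5 -122.4   87.7] ang 224.7 r 122.0
wrist top [247. 113.] 525 [504.1 -37.   98.9] ang 180.3 r 70.1
wrist short [420.  57.] 207 [610.5 -88.7  75.5] ang 304.9 r 63.5
scene post [348. 177.] 31 [ 602.4 -152.7   89.1] ang 284.4 r 121.5
scene post [281. 183.] 39 [689.8 -67.3  88. ] ang 344.6 r 121.9
scene post [395. 208.] 41 [ 485.  -119.9   88.8] ang 224.2 r 121.8
scene post [249. 221.] 47 [658.2  50.3  88.2] ang 44.8 r 121.0
scene post [373. 252.] 53 [454.5  -2.2  88.3] ang 164.5 r 122.3
scene post [292. 259.] 53 [542.6  83.6  87.9] ang 104.0 r 122.2
scene top [359. 224.] 100 [502.  -34.7  99.3] ang 179.7 r 70.3
scene short [324. 199.] 36 [608.8 -86.4  75.7] ang 305.4 r 63.0
scene short [358. 239.] 42 [499.9 -32.2  75.6] ang 177.8 r 72.4
5 1055 y [-52.49956972 -23.20246019] a [174.77062065 186.15990566] 395.1706168063572
28 171 y [-40.82589789 -35.17473757] a [179.47621761 181.54141447] 412.8467199504578
36 42 [503.99416961 -49.60702926  36.04409586] [516.5326133  -29.19647074  47.70760315]
50 63 [499.6493782  -49.39671058  50.02675482] [516.50130373 -29.37292409  61.976566  ]
65 186 [497.59222153 -49.24335775  65.02344521] [516.39585499 -25.25565846  73.64661824]
95 536 [494.42693539 -46.60682858  95.0680495 ] [513.76047968 -27.14690224 102.983201  ]
boss [572.59800779 -39.51838776  37.41046407]
```

View pics/d.png

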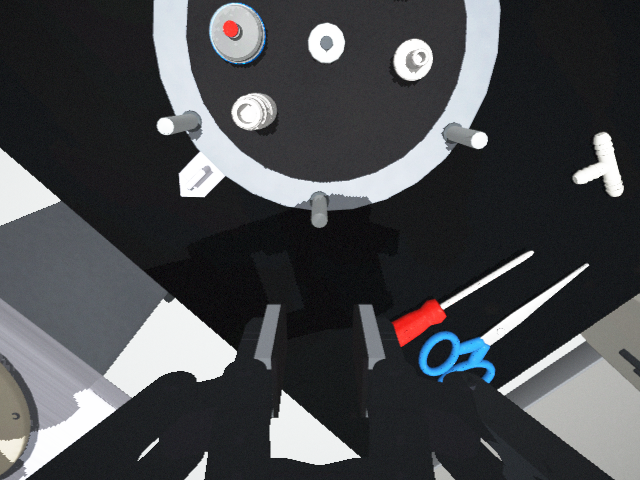

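View pics/dscene.png

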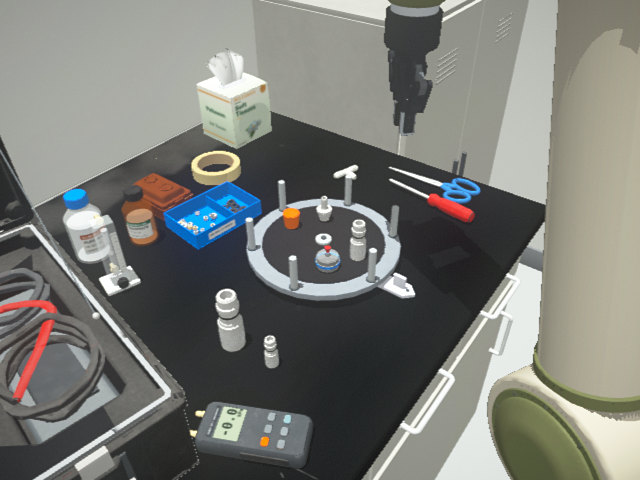

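```bash
python3 -c "
from rig import ctrl
s=ctrl.sense();print(s['time_s'],s['force']);print(ctrl.finish_job())"
```

```text
10.4833 [ 0.18543371  0.3519428  -0.27494645]
the job is handed in; nothing more can be done
None
```

The taller coupler is now at the front, in line with the pointer, and I handed the job in at about 10.5 s. I straddled the rim post nearest the pointer with the partly open fingers. I pushed it about 64° anticlockwise in three passes, then backed off to leave the post free and lifted clear to 233 mm.

**Alignment:** In the last wrist view the coupler stands at about 180.0° at its base and 180.3° at its top. The pointer lies at about 180.5° in that view. The scene camera put the coupler at 179.7°, and I did not measure the pointer in that view. My first wrist view put the pointer at about 180.2°, so the measurements disagree by about half a degree, and the error left is about 0.5° or less.

**Other checks:**
- **Couplers:** Both are standing on the deck, and the fingers never came near them.
- **Deck at rest:** The post angles agreed to within about half a degree before and after letting go (224.2–224.7° for the pushed post). I took no later reading to confirm it was still.
- **Forces:** The readings at the end of each move stayed around 1 N.

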